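# Turn down the warming plate and hold its drying tray clear

### The job

The washed radio knobs on the warming plate are dry: turn the plate's dial counter-clockwise until its white pointer line stands at the red mark on the scale, then take the tray by its blue centre grip and lift it off the plate with both radio knobs still on it. Hold it level and still about 10 cm clear above the plate, and finish while holding it there; leave the dial at the mark and do not disturb the tape, pliers and screwdriver lying beside the plate.

Things in the scene. Friction and masses are not known exactly. Their poses are not given: they have to be found in the camera images.
- warming_plate: Fixed grey warming plate, 260 (x) x 200 (y) mm. Origin: centre of its underside on the bench; +x points from the control ledge (nearest the robot) to the heated deck, z up. The ledge's top is 28 mm high; the dark flat deck, 152 x 192 mm, top 40 mm high, is centred 52 mm towards +x. The dial's axis is vertical, at x = -85 mm, y = 0. The plate stands at a different place and yaw each time.
- deck (a point): Point on the top surface of the deck, near its middle (x = 55 mm, z = 40 mm in the plate's frame).
- dial (a joint): Angle of the dial in rad, counter-clockwise from above positive; 0: pointer along the plate's +x. Turns from -2.4 to 2.4 with light friction (about 0.06 N m) and stays where it is left. It starts clockwise of the red mark by about 0.4 to 1.5 rad.
- dial_grip (a point): Point on the dial's axis, 32 mm above the dial's underside and 6 mm below the top of its grip bar (62.5 mm above the bench). Dial: black disc of 26 mm radius and 6 mm thick with an upright black bar on it, 44 mm long along the pointer direction, 13 mm thick, 32 mm tall (from 36.5 to 68.5 mm above the bench). x axis: the pointer direction, where the white line on the bar's top points (line on one half only). Grasp the bar across its thickness from above.
- dial_tip (a point): Imagined point on the pointer line, 30 mm from the dial's axis, 36.5 mm above the bench.
- red_mark: Red tab, 14 x 5 x 2.5 mm, fixed on the black dial face beside the dial. Origin: on the dial's axis; its x axis points along the tab, outwards; the tab reaches from 29.5 to 43.5 mm from the axis. The dial is set when the pointer lies along this x axis.
- mark_tip (a point): Point on the red mark's x axis, 30 mm from the dial's axis, 36.5 mm above the bench; dial_tip coincides with it when the dial is set.
- tray: Loose shallow aluminium tray, 100 (x) x 170 (y) mm, rim 14 mm high, walls and floor 3 mm, lying on the deck; about 0.2 to 0.4 kg. Origin: centre of its underside, z up. In the middle stands a web with a blue plastic grip on top: 14 mm thick (x), 44 mm long (y), from 55 to 95 mm above the tray's underside. Grasp it across its thickness (closing along the tray's x).
- tray_grip (a point): Middle of the blue grip, 77 mm above the tray's underside.
- knob_1: Loose cream radio knob, 36 mm across, 17 mm high, lying in the tray on one side of the grip. Origin: centre of its underside.
- knob_2: Loose dark brown radio knob, 30 mm across, 14 mm high, lying in the tray on the other side of the grip. Origin: centre of its underside.
- tape: Bystander: loose roll of black tape, 58 x 56 x 19 mm, lying flat beside the plate. Origin: centre of its underside.
- red_pliers: Bystander: loose red pliers, 167 mm long, 47 mm wide, 14 mm thick, lying beside the plate. Origin: centre of its underside.
- screwdriver_2: Bystander: loose screwdriver with red handle, 163 mm long, 19 mm thick, lying beside the plate. Origin: centre of its underside.
Things that resemble listed ones, but are neither listed nor needed, are in the scene too. There is more than one size of the tray; the one meant has the size given above.

How it is judged:
By the outcome, as a careful person would: the job done as asked, in the order asked, and still so for the second after the job is handed in, while the arm keeps its last pose, push and grip.
It also fails if it takes over 45 s, if anything falls off the work surface, if the arm or the gripper's body presses on something with over 40 N, if the wrist force passes 120 N, or if a joint passes its speed limit or range.

### The arm

A 7-joint arm with a two-finger parallel gripper is mounted at the origin on a cart in front of the work surface, level with it; the furniture and walls round the work are solid. World frame = base frame: x ahead of the robot, y to its left, z up, the work surface at z = 0. Lengths are in m, angles in degrees, forces in N, time in s.
With the tool pointing down it reaches from about 0.425 to 0.925 m from the base axis. Payload 6.8 kg.
Tool frame: the origin (TCP) lies midway between the tips of the shut fingers; the grasp point (between the pads) lies 19 mm behind it; z points along the fingers, y is the line along which they close (so a half turn about z gives the same grasp; the last joint's range is limited). The gripper opens to 85 mm and grips with 20 to 120 N. Pads are 22 mm wide; open, the fingers measure 114 mm over their backs; the gripper's body (76 mm by 85 mm) begins 54 mm behind the grasp point. The pads swing forward as they close: fully open they stand 13 mm farther back than shut.
Start: joints at [-74.261, 27.33, 1.283, 89.118, -0.659, 63.558, -4.761], TCP at [0.252, 0.626, 0.21] pointing down, gripper open.
Joint ranges: [-169.35, 169.35], [-19.33, 120.38], [-80.79, 83.38], [13.8, 139.57], [-78.32, 258.32], [9.67, 109.79], [-169.56, 169.56]. Speed limits (degrees/s): [136.94, 136.94, 180, 180, 180, 180, 180].

### API

Orientations are given as [roll, pitch, yaw] about the fixed x, y, z axes, in that order (R = Rz(yaw) Ry(pitch) Rx(roll)).
In Python, from rig import arm, cams gives the robot as it stands.
- The arm moves only by the shell command python3 -m inch 'ROWS' [FORCE]. ROWS is JSON, a list that holds one entry, the list of rows, each a list of 7 numbers: the shift along the tool's x, y, z in mm, then the turn, a rotation vector about the tool's x, y, z in degrees, then the opening, from 0 (shut) to 1 (fully open). In form: [[[tx, ty, tz, rx, ry, rz, grip], ...]]. A call has exactly 8 rows; each row shifts and turns the commanded pose from where the row before left it, along the tool's axes as they then stand; what a row does not reach is not made up. A row lasts 1/8 s, in which the tool goes at most 62.5 mm and 10.7 degrees, less where a joint would pass 70% of its speed; a pose out of reach is approached as far as the arm can. A call with a gripper value outside its range is refused whole. The fingers move at their own pace and stop on an object; FORCE is the grip in N (left out, the last holds). Time passes only in rows, so rows that do not move let the fingers close, or fill a call up. It gives the time, the measured TCP pose, the force, the opening and the grip force at its end, in the units of the state.
- arm.observe(): the state, without advancing time (a new reading comes with each control period).
- cams.capture(name): name is "side" or "top" or "wrist"; returns the picture (400x640x3 uint8, red, green, blue); there is no depth.
- cams.calibration(name): a dict with "vertical_fov" (degrees; the focal length in pixels is half the picture's height over the tangent of half this angle, whatever the lens; pixels are square), "cx", "cy" (the principal point, pixels), "D" ([k1, k2, p1, p2, k3] as OpenCV has them; the pictures are not rectified), "R" (3x3) and "t" (3): a world point X has camera coordinates R X + t; the wrist camera has in their place "hand_eye" (4x4, takes a point from camera to tool coordinates, whose origin is the TCP and whose axes are the flange's). Camera axes: x right, y down, z forward; pixel columns grow to the right and rows downward; lengths in m; the calibration is good to about 2 mm. A picture is of the moment at which its call begins: read the wrist's pose just before it. calibration takes no time and is no camera call.
- arm.close_job(): hands the job in; it is judged then, once.
The state is a dict: "t": time; "joint_pos": joint angles; "dq": joint speeds; "joint_efforts": joint torques, N m; "eef_pos": TCP position; "orientation": TCP orientation; "ft_force": force on the tool from outside, world axes, zero at the start; "torque": the same for the moment, N m; "width": finger opening in m; "gripper_force": force on a finger pad.
Only numpy, scipy, OpenCV 4.12 (cv2) and the standard library are available. Lean on these libraries where they do the work, as an engineer would, in place of code of your own. Each camera call takes 0.05 s, during which the arm holds its last target. There are 200 camera calls.

## Working session

There is one attempt and no reset: what is moved stays moved. The work goes in short steps, Python scripts to look and compute and a shell command to move; the robot and the scene stay as the last step left them, time stands still between calls to the robot, and variables do not carry over. Pictures are saved under pics/ and viewed, at most 10 in all, crops included, and the job is handed in when it is done.

```bash
mkdir -p pics; ls
cat > h.py <<'E'
import numpy as np, cv2
from rig import arm, cams
from scipy.spatial.transform import Rotation as Ro
def cal(n):
    c=cams.calibration(n); f=200/np.tan(np.radians(c["vertical_fov"]/2))
    K=np.array([[f,0,c["cx"]],[0,f,c["cy"]],[0,0,1.]]); D=np.array(c["D"],float)
    if "hand_eye" in c:
        s=arm.observe(); T=np.eye(4); T[:3,:3]=Ro.from_euler('xyz',s["orientation"],degrees=True).as_matrix(); T[:3,3]=s["eef_pos"]
        W=np.linalg.inv(T@np.array(c["hand_eye"])); R,t=W[:3,:3],W[:3,3]
    else: R,t=np.array(c["R"]),np.array(c["t"])
    return K,D,R,t
def plane(C,px,z):
    K,D,R,t=C
    p=cv2.undistortPoints(np.array(px,float).reshape(-1,1,2),K,D).reshape(-1,2)
    d=np.c_[p,np.ones(len(p))]@R; o=-R.T@t
    return o+d*((z-o[2])/d[:,2])[:,None]
def proj(C,X):
    K,D,R,t=C
    return cv2.projectPoints(np.array(X,float).reshape(-1,3),cv2.Rodrigues(R)[0],t,K,D)[0].reshape(-1,2)
def shot(n,f):
    C=cal(n); im=cv2.cvtColor(cams.capture(n),cv2.COLOR_RGB2BGR); cv2.imwrite(f,im); return C,im
E
python3 - <<'E'
from h import *
print(arm.observe())
for n in("top","side"):
    C,im=shot(n,f"pics/{n}0.png"); print(n,-C[2].T@C[3],C[2][2])
E
```

```text
pics
{'t': 0.0, 'joint_pos': array([-74.26189719,  27.37629614,   1.27751424,  89.17871825,
        -0.65865067,  63.55850948,  -4.76060337]), 'dq': array([-0.11737496,  0.03972227, -0.07087755, -0.08985973,  0.09760114,
        0.01827981,  0.0430441 ]), 'joint_efforts': array([-7.45394736e-04, -5.96448255e+01,  1.60784908e+00, -2.81207192e+01,
        1.24267468e-02,  9.22514097e-03,  3.93942253e-05]), 'eef_pos': array([0.25186769, 0.62555653, 0.20851607]), 'orientation': array([-1.79894013e+02,  7.02274076e-03,  1.58072433e+02]), 'ft_force': array([-0.6263908 , -0.00637555, -0.05826548]), 'torque': array([0.03436303, 0.02306347, 0.00927397]), 'gripper_force': 0.0, 'width': 0.08551564094537814}
top [0.48838967 0.17680883 1.05193785] [ 0.07022262  0.00588087 -0.99751401]
side [ 0.12784612 -0.48161319  0.40476178] [ 0.48353232  0.79672905 -0.36251803]
```

View pics/top0.png

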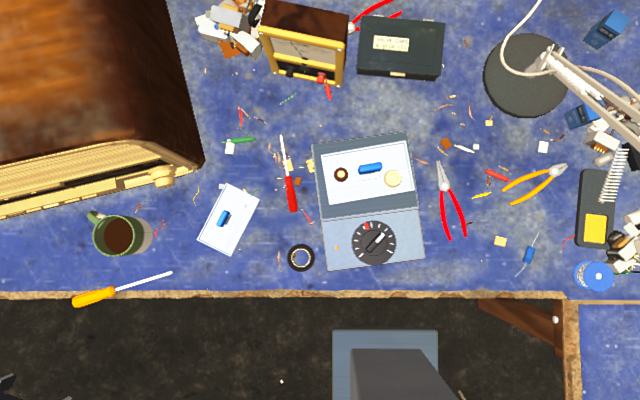

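View pics/side0.png

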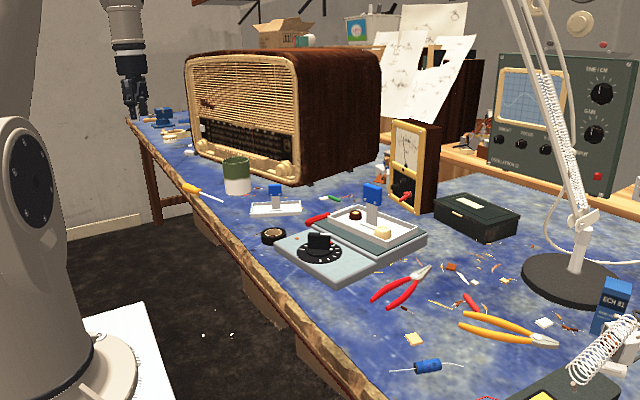

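The candidates are two trays. One lies on the plate with its grip at (371,169) and knobs at (341,174) and (393,178). The smaller decoy lies on the bench at (228,218) with its grip at (223,218). The blue capacitor at (529,254) could also be mistaken for a grip. I choose the tray on the plate. The dial is at (374,243) and the red tab at about (366,226). Next is a close crop to check.

```bash
cat > m.py <<'E'
from h import *
C=cal("top"); im=cv2.imread("pics/top0.png")
cr=im[120:280,300:440]; cv2.imwrite("pics/crop0.png",cv2.resize(cr,None,fx=3.7,fy=3.7,interpolation=cv2.INTER_CUBIC))
hsv=cv2.cvtColor(im,cv2.COLOR_BGR2HSV)
def blob(m,box,z,name):
    x0,y0,x1,y1=box; k=np.zeros_like(m); k[y0:y1,x0:x1]=m[y0:y1,x0:x1]
    cs=sorted(cv2.findContours(k,cv2.RETR_EXTERNAL,cv2.CHAIN_APPROX_NONE)[0],key=cv2.contourArea)
    c=cs[-1]; r=cv2.minAreaRect(c); b=plane(C,cv2.boxPoints(r),z)
    print(name,np.round(r[0],1),"ctr",plane(C,[r[0]],z).round(4)[0],"sides",np.linalg.norm(b[1]-b[0]).round(4),np.linalg.norm(b[2]-b[1]).round(4),
     "dirs",[np.degrees(np.arctan2(*(d[1],d[0]))).round(1) for d in(b[1]-b[0],b[2]-b[1])])
b=cv2.inRange(hsv,(98,150,80),(125,255,255)); blob(b,(355,155,388,180),.135,"grip")
r=cv2.inRange(hsv,(0,120,120),(8,255,255))|cv2.inRange(hsv,(172,120,120),(180,255,255)); blob(r,(350,215,380,240),.036,"red")
w=cv2.inRange(hsv,(0,0,190),(180,60,255)); blob(w,(318,140,415,210),.054,"tray")
d=cv2.inRange(hsv,(0,0,0),(180,255,75)); blob(d,(345,212,402,270),.036,"dialface")
g=cv2.inRange(hsv,(80,20,60),(115,130,255)); 
print(plane(C,[(314,146),(406,131),(424,260),(326,271)],.03).round(3))
E
python3 m.py
```

```text
grip [369.9 167.7] ctr [0.6107 0.1094 0.135 ] sides 0.042 0.0148 dirs [np.float64(-80.0), np.float64(-170.5)]
red [366.4 225.8] ctr [0.5069 0.1099 0.036 ] sides 0.0072 0.0143 dirs [np.float64(-63.5), np.float64(-153.7)]
tray [367.3 172. ] ctr [0.613  0.1087 0.054 ] sides 0.174 0.1019 dirs [np.float64(-80.3), np.float64(-170.9)]
dialface [374.8 242.3] ctr [0.4742 0.0934 0.036 ] sides 0.0466 0.0168 dirs [np.float64(-45.3), np.float64(-135.2)]
[[ 0.669  0.215  0.03 ]
 [ 0.7    0.028  0.03 ]
 [ 0.439 -0.005  0.03 ]
 [ 0.417  0.191  0.03 ]]
```

View pics/crop0.png

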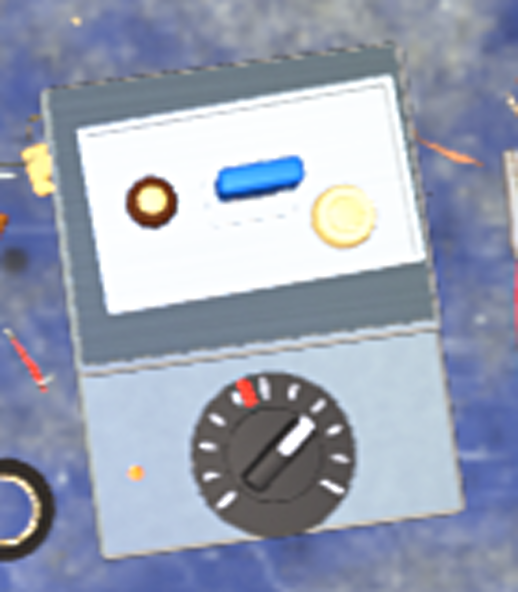

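The crop confirms the tray: 174 x 102 mm in the image, cream and brown knobs inside, blue grip at about (0.611,0.109). The tray's x axis is at about 9.5°. The dial bar is at about (0.475,0.095) pointing about -45°, and the red tab lies at about 25°. Setting out.

```bash
python3 -m inch '[[[-25,-25,0,0,0,0,1],[-25,-25,0,0,0,0,1],[-25,-25,0,0,0,0,1],[-25,-25,0,0,0,0,1],[-25,-25,0,0,0,0,1],[-25,-25,0,0,0,0,1],[-25,-25,0,0,0,0,1],[-25,-25,0,0,0,0,1]]]' 40
python3 -m inch '[[[-25,-25,0,0,0,0,1],[-25,-25,0,0,0,0,1],[-25,-25,0,0,0,8,1],[-25,-25,0,0,0,8,1],[-29,-22,0,0,0,7,1],[-32,-18,0,0,0,0,1],[-32,-18,0,0,0,0,1],[0,0,0,0,0,0,1]]]'
python3 - <<'E'
from h import *
C,im=shot("wrist","pics/w1.png"); print(C[2],-C[2].T@C[3]); print(proj(C,[[.475,.095,.0685],[.611,.109,.135]]))
E
```

```text
t: 1.1
eef_pos: [0.3631, 0.3645, 0.2092]
orientation: [-180.0, -0.0, 158.1]
ft_force: [0.0, -0.0, 1.0]
width: 0.085
gripper_force: 0.0
t: 2.1
eef_pos: [0.4432, 0.1254, 0.2093]
orientation: [-180.0, 0.0, 134.8]
ft_force: [-0.3, 0.5, -0.9]
width: 0.0853
gripper_force: 0.0
[[ 7.09212560e-01  7.04994617e-01 -3.67173632e-04]
 [ 6.69632034e-01 -6.73475343e-01  3.13087690e-01]
 [ 2.20477854e-01 -2.22291593e-01 -9.49724151e-01]] [0.38609083 0.18268533 0.37427279]
[[321.21661302 226.76090336]
 [442.29777893 345.81726777]]
```

View pics/w1.png

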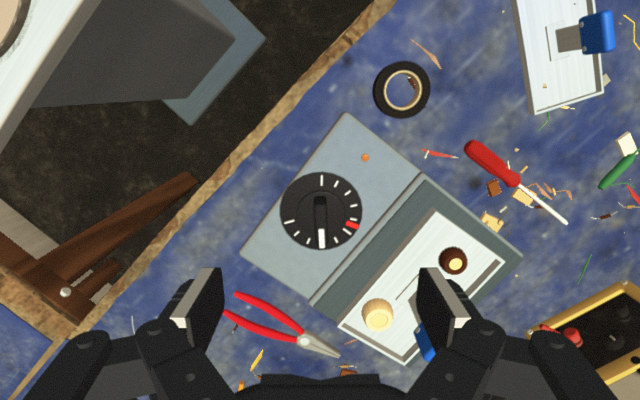

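The dial face is centred at about (321,211), the white line runs down to (321,245), and the red tab is at about (352,226). Cream knob at (378,315), brown knob at (453,261). Measuring precisely.

```bash
cat > m2.py <<'E'
from h import *
import sys
f=sys.argv[1]
C=cal("wrist") if len(sys.argv)<3 else None
im=cv2.imread(f); hsv=cv2.cvtColor(im,cv2.COLOR_BGR2HSV)
px=proj(C,[[.475,.095,.05]])[0].astype(int); x0,y0=np.maximum(px-75,0)
def big(m,z,mode=cv2.RETR_EXTERNAL):
    k=np.zeros_like(m); k[y0:y0+150,x0:x0+150]=m[y0:y0+150,x0:x0+150]
    return sorted(cv2.findContours(k,mode,cv2.CHAIN_APPROX_NONE)[0],key=cv2.contourArea)
dk=cv2.inRange(hsv,(0,0,0),(180,255,95)); c=np.vstack([cv2.convexHull(big(dk,0)[-1])]); P=plane(C,c.reshape(-1,2),.034)[:,:2]
(e,ax,an)=cv2.fitEllipse((P*1e4).astype(np.float32)); face=np.array(e)/1e4; print("face",face.round(4),"dia",np.array(ax)/1e4)
r=cv2.inRange(hsv,(0,130,110),(8,255,255))|cv2.inRange(hsv,(172,130,110),(180,255,255)); c=big(r,0)[-1]
R=plane(C,[cv2.minAreaRect(c)[0]],.0355)[0,:2]; print("red",R.round(4),"dist",np.linalg.norm(R-face).round(4),"dir",np.degrees(np.arctan2(*(R-face)[::-1])).round(1))
w=cv2.inRange(hsv,(0,0,170),(180,60,255)); best=None
for c in big(w,0)[::-1][:12]:
    q=plane(C,[cv2.minAreaRect(c)[0]],.0685)[0,:2]; d=np.linalg.norm(q-face)
    if cv2.contourArea(c)>15 and d<.022:
        b=plane(C,cv2.boxPoints(cv2.minAreaRect(c)),.0685); s=[b[1]-b[0],b[2]-b[1]]; s=max(s,key=np.linalg.norm)
        print("line",q.round(4),"dist",d.round(4),"len",np.linalg.norm(s).round(4),"dir",np.degrees(np.arctan2(*(q-face)[::-1])).round(1),"axis",np.degrees(np.arctan2(s[1],s[0])).round(1))
s=arm.observe(); print("tcp",s["eef_pos"].round(4),s["orientation"].round(1))
E
python3 m2.py pics/w1.png
```

```text
face [0.4634 0.1048] dia [0.08667792 0.11340839]
red [0.5055 0.1127] dist 0.0428 dir 10.6
line [0.4673 0.1136] dist 0.0096 len 0.1696 dir 65.9 axis 95.7
tcp [0.4429 0.1274 0.2093] [-180.    -0.   134.9]
```

```bash
sed -i 's/px-75/px-np.array([50,66])/; s/y0+150/y0+100/g; s/x0+150/x0+100/g; s/(180,255,95)/(180,255,70)/' m2.py; python3 m2.py pics/w1.png
```

```text
face [0.4722 0.0988] dia [0.08613725 0.08671682]
red [0.5055 0.1127] dist 0.036 dir 22.6
line [0.4568 0.1114] dist 0.02 len 0.0997 dir 140.8 axis -42.5
line [0.4832 0.0888] dist 0.0149 len 0.0196 dir -42.3 axis -41.5
tcp [0.4429 0.1274 0.2093] [-180.    -0.   134.9]
```

```bash
python3 -m inch '[[[-21,0,0,0,0,-3,1],[-21,0,20,0,0,0,1],[0,0,30,0,0,0,1],[0,0,30,0,0,0,1],[0,0,25,0,0,0,1],[0,0,0,0,0,0,1],[0,0,0,0,0,0,1],[0,0,0,0,0,0,1]]]'
python3 - <<'E'
from h import *
C,im=shot("wrist","pics/w2.png")
s=arm.observe();print(s["eef_pos"],s["orientation"])
T=s["eef_pos"];print(proj(C,[[.4722,.0988,.0685],[.4875,.085,.0685]]))
E
```

```text
t: 3.15
eef_pos: [0.4742, 0.1001, 0.1056]
orientation: [179.9, 0.0, 138.1]
ft_force: [0.9, -0.1, -0.4]
width: 0.0851
gripper_force: 0.0
[0.47409201 0.09997017 0.10547183] [1.79894980e+02 3.62650392e-02 1.38083680e+02]
[[316.40215693 223.49291388]
 [316.39429138 252.55324631]]
```

View pics/w2.png

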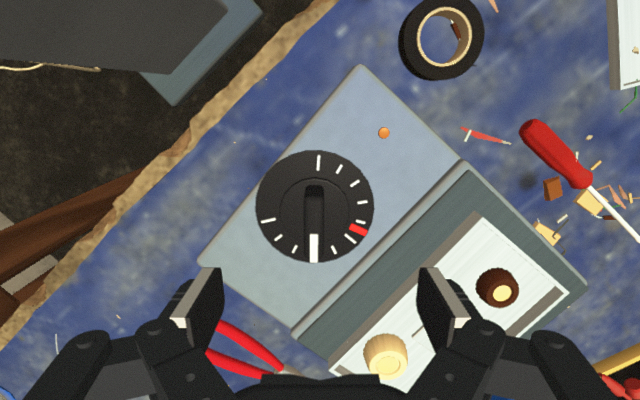

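Line at (314,248), bar column 314, about 1 mm left of the prediction, so the finger alignment is good. I'll descend and grip.

```bash
python3 -m inch '[[[1,-3,15,0,0,0,1],[0,0,20,0,0,0,1],[0,0,20,0,0,0,1],[0,0,5,0,0,0,1],[0,0,0,0,0,0,0.1],[0,0,0,0,0,0,0.05],[0,0,0,0,0,0,0.05],[0,0,0,0,0,0,0.05]]]' 30
python3 -m inch '[[[0,0,0,0,0,0,0.05],[0,0,0,0,0,0,0.05],[0,0,0,0,0,0,0.05],[0,0,0,0,0,0,0.05],[0,0,0,0,0,-3,0.05],[0,0,0,0,0,-5,0.05],[0,0,0,0,0,-6,0.05],[0,0,0,0,0,-6,0.05]]]'
```

```text
t: 4.2
eef_pos: [0.4709, 0.098, 0.0449]
orientation: [180.0, 0.0, 138.1]
ft_force: [-3.1, -2.1, 4.4]
width: 0.0124
gripper_force: 8.8
t: 5.2
eef_pos: [0.47, 0.0967, 0.0448]
orientation: [-179.9, -0.1, 158.2]
ft_force: [-3.1, -4.4, 9.9]
width: 0.0115
gripper_force: 30.1
```

```bash
python3 -m inch '[[[0,0,0,0,0,-6,0.05],[0,0,0,0,0,-6,0.05],[0,0,0,0,0,-6,0.05],[0,0,0,0,0,-6,0.05],[0,0,0,0,0,-6,0.05],[0,0,0,0,0,-6,0.05],[0,0,0,0,0,-4,0.05],[0,0,0,0,0,0,0.05]]]'
python3 - <<'E'
from h import *
C,im=shot("wrist","pics/w3.png")
p=proj(C,[[.4722,.0988,.036]])[0].astype(int);print(p)
C2,im2=shot("top","pics/top3.png")
x0=max(p[0]-100,0);y0=max(p[1]-80,0)
cv2.imwrite("pics/w3c.png",cv2.resize(im[y0:y0+170,x0:x0+200],None,fx=3,fy=3));print(x0,y0)
s=arm.observe();print(s["eef_pos"],s["orientation"])
E
```

```text
t: 6.2
eef_pos: [0.4698, 0.0937, 0.0448]
orientation: [-179.8, -0.2, -162.1]
ft_force: [-3.5, -10.8, 12.0]
width: 0.0112
gripper_force: 30.4
[326 249]
226 169
[0.46977557 0.09373213 0.04482627] [-179.81570985   -0.20169575 -162.13782065]
```

View pics/w3c.png

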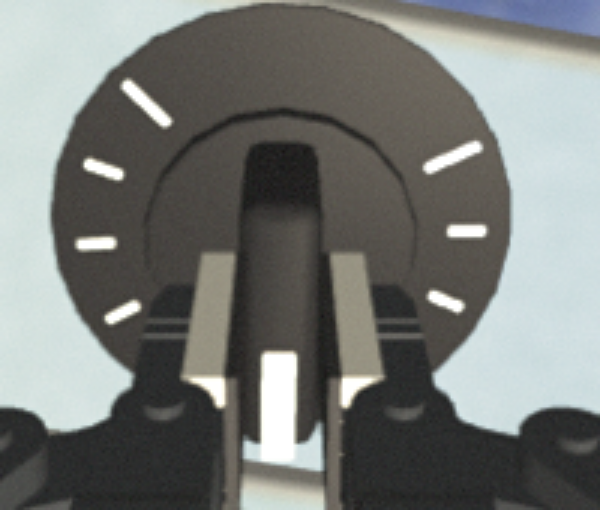

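The bar is held and aligned with the pads, with the line still pointing to the tool's -x. I'll refine the mark angle from the earlier close picture w2.

Run:
```python
import h; from h import *
class A:
    def observe(s): return dict(eef_pos=np.array([.47409,.09997,.10547]),orientation=[179.895,.036,138.084])
h.arm=A(); C=h.cal("wrist"); im=cv2.imread("pics/w2.png"); hsv=cv2.cvtColor(im,cv2.COLOR_BGR2HSV)
def big(m):
    k=np.zeros_like(m); k[140:270,245:385]=m[140:270,245:385]
    return max(cv2.findContours(k,0,cv2.CHAIN_APPROX_NONE)[0],key=cv2.contourArea)
c=cv2.convexHull(big(cv2.inRange(hsv,(0,0,0),(180,255,70))))
for z in(.03,.034):
    P=plane(C,c.reshape(-1,2),z)[:,:2]; (e,ax,an)=cv2.fitEllipse((P*1e4).astype(np.float32)); f=np.array(e)/1e4
    rc=cv2.minAreaRect(big(cv2.inRange(hsv,(0,130,90),(8,255,255))|cv2.inRange(hsv,(172,130,90),(180,255,255))))
    R=plane(C,[rc[0]],z+.002)[0,:2]; b=plane(C,cv2.boxPoints(rc),z+.002); s=max([b[1]-b[0],b[2]-b[1]],key=np.linalg.norm)
    print(f,ax,R,np.linalg.norm(R-f),np.degrees(np.arctan2(*(R-f)[::-1])),np.degrees(np.arctan2(s[1],s[0])),np.linalg.norm(s))
```

```text
[0.47381567 0.09522503] (882.1190795898438, 883.5044555664062) [0.50751575 0.10938061] 0.036552368251660146 22.784637306467438 22.898345453547382 0.014430155009480672
[0.47281304 0.09620236] (867.4395141601562, 868.8016357421875) [0.50593918 0.11012859] 0.035934404041505476 22.801894536651414 22.89834545354729 0.014188002399361585
```

Mark at 22.8°, consistent by position, by tab axis and by the 36.5 mm radius. Turning the last 5°.

```bash
python3 -m inch '[[[0,-2,0,0,0,-2.5,0.05],[0,-1,0,0,0,-2.5,0.05],[0,0,0,0,0,0,0.05],[0,0,0,0,0,0,0.05],[0,0,0,0,0,0,0.05],[0,0,0,0,0,0,0.05],[0,0,0,0,0,0,0.05],[0,0,0,0,0,0,0.05]]]'
```

```text
t: 7.3
eef_pos: [0.47, 0.093, 0.0448]
orientation: [-179.9, -0.2, -157.0]
ft_force: [-7.0, -5.1, 13.1]
width: 0.011
gripper_force: 30.4
```

```bash
python3 -m inch '[[[0,0,0,0,0,0,1],[0,0,0,0,0,0,1],[0,0,0,0,0,0,1],[0,0,0,0,0,0,1],[0,0,-10,0,0,0,1],[0,0,-30,0,0,0,1],[0,0,-40,0,0,0,1],[0,0,-40,0,0,0,1]]]'
python3 -m inch '[[[0,0,-40,0,0,0,1],[0,0,0,0,0,10,1],[0,0,0,0,0,10,1],[0,0,0,0,0,10,1],[0,0,0,0,0,10,1],[0,0,0,0,0,10,1],[0,0,0,0,0,0,1],[0,0,0,0,0,0,1]]]'
python3 - <<'E'
from h import *
C,im=shot("wrist","pics/w4.png"); p=proj(C,[[.4735,.0957,.036],[.611,.109,.135]]);print(p)
E
python3 m2.py pics/w4.png
```

```text
t: 8.3
eef_pos: [0.4715, 0.0951, 0.1663]
orientation: [180.0, 0.0, -156.9]
ft_force: [0.5, -0.0, 0.1]
width: 0.085
gripper_force: 0.0
t: 9.3
eef_pos: [0.4716, 0.0951, 0.2048]
orientation: [180.0, 0.0, 153.3]
ft_force: [-0.7, 0.4, 0.1]
width: 0.0856
gripper_force: 0.0
[[321.06276941 177.22325196]
 [407.80988256 339.0421295 ]]
face [0.4726 0.0953] dia [0.08601541 0.08678386]
red [0.5058 0.1094] dist 0.0361 dir 23.0
line [0.4888 0.101 ] dist 0.0172 len 0.0263 dir 19.6 axis 22.6
tcp [0.4716 0.0951 0.2047] [180.    0.  153.2]
```

View pics/w4.png

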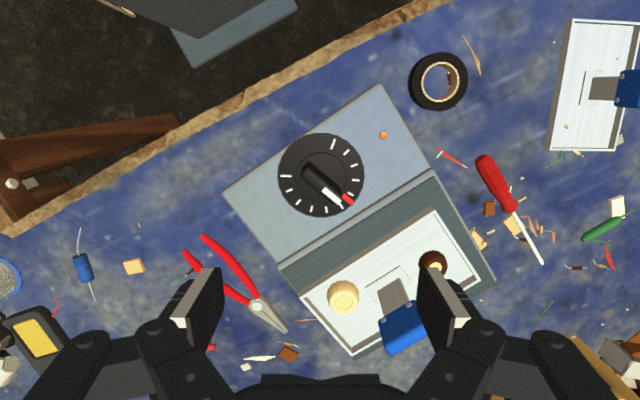

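The dial is set: the line at (335,193) runs into the red tab at (347,200), with line axis 22.6° against mark 22.9°. The tray's blue grip is at about (403,327), with the knobs at (343,296) and (432,262). Moving over the grip.

```bash
python3 -m inch '[[[0,0,0,0,0,9,1],[0,0,0,0,0,9,1],[0,0,0,0,0,9,1],[0,0,0,0,0,9,1],[0,0,0,0,0,9,1],[0,0,0,0,0,9,1],[-4,20,0,0,0,0,1],[-5,30,0,0,0,0,1]]]'
python3 -m inch '[[[0,30,0,0,0,0,1],[0,30,0,0,0,0,1],[0,20,0,0,0,0,1],[0,10,0,0,0,0,1],[0,0,0,0,0,0,1],[0,0,0,0,0,0,1],[0,0,0,0,0,0,1],[0,0,0,0,0,0,1]]]'
python3 - <<'E'
from h import *
C,im=shot("wrist","pics/w5.png"); print(proj(C,[[.611,.109,.135]]))
s=arm.observe();print(s["eef_pos"],s["orientation"])
hsv=cv2.cvtColor(im,cv2.COLOR_BGR2HSV); m=cv2.inRange(hsv,(98,150,60),(125,255,255)); m[:,:220]=0; m[:,430:]=0
c=max(cv2.findContours(m,0,cv2.CHAIN_APPROX_NONE)[0],key=cv2.contourArea); r=cv2.minAreaRect(c); print(r)
print(cv2.boundingRect(c))
E
```

```text
t: 10.35
eef_pos: [0.5226, 0.0942, 0.2047]
orientation: [-180.0, -0.0, 99.2]
ft_force: [0.5, 0.8, 0.1]
width: 0.0852
gripper_force: 0.0
t: 11.35
eef_pos: [0.611, 0.1082, 0.2047]
orientation: [180.0, -0.0, 99.1]
ft_force: [-0.2, -0.3, -0.5]
width: 0.0852
gripper_force: 0.0
[[320.57051187 206.55068226]]
[0.61104061 0.10824175 0.2046559 ] [ 1.79994149e+02 -8.15530806e-03  9.90736231e+01]
((322.5, 201.5), (63.0, 17.0), 90.0)
(314, 170, 18, 64)
```

View pics/w5.png

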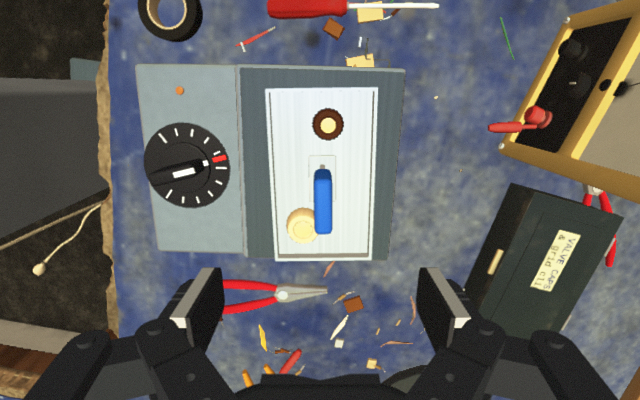

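The grip is centred at (322,205), nearly straight between the fingers, about 1.5 mm to +tool y. I'll descend 107 mm and grasp.

```bash
python3 -m inch '[[[0,1.5,20,0,0,0,1],[0,0,30,0,0,0,1],[0,0,30,0,0,0,1],[0,0,20,0,0,0,1],[0,0,7,0,0,0,1],[0,0,0,0,0,0,0.4],[0,0,0,0,0,0,0.25],[0,0,0,0,0,0,0.2]]]' 60
python3 -m inch '[[[0,0,0,0,0,0,0.1],[0,0,0,0,0,0,0.05],[0,0,0,0,0,0,0.05],[0,0,0,0,0,0,0.05],[0,0,0,0,0,0,0.05],[0,0,0,0,0,0,0.05],[0,0,0,0,0,0,0.05],[0,0,0,0,0,0,0.05]]]'
```

```text
t: 12.4
eef_pos: [0.6134, 0.1086, 0.0984]
orientation: [179.9, -0.0, 99.1]
ft_force: [-0.4, -0.1, 0.1]
width: 0.0321
gripper_force: 0.0
t: 13.4
eef_pos: [0.6134, 0.1087, 0.0983]
orientation: [179.9, -0.0, 99.1]
ft_force: [-1.1, -0.8, 6.1]
width: 0.0125
gripper_force: 60.8
```

```bash
python3 -m inch '[[[0,0,-1,0,0,0,0.05],[0,0,-3,0,0,0,0.05],[0,0,-5,0,0,0,0.05],[0,0,-6,0,0,0,0.05],[0,0,-7,0,0,0,0.05],[0,0,-8,0,0,0,0.05],[0,0,-8,0,0,0,0.05],[0,0,-8,0,0,0,0.05]]]'
python3 -m inch '[[[0,0,-8,0,0,0,0.05],[0,0,-8,0,0,0,0.05],[0,0,-8,0,0,0,0.05],[0,0,-8,0,0,0,0.05],[0,0,-8,0,0,0,0.05],[0,0,-7,0,0,0,0.05],[0,0,-5,0,0,0,0.05],[0,0,-3,0,0,0,0.05]]]'
python3 -m inch '[[[0,0,-1,0,0,0,0.05],[0,0,0,0,0,0,0.05],[0,0,0,0,0,0,0.05],[0,0,0,0,0,0,0.05],[0,0,0,0,0,0,0.05],[0,0,0,0,0,0,0.05],[0,0,0,0,0,0,0.05],[0,0,0,0,0,0,0.05]]]'
python3 - <<'E'
from h import *
_,a=shot("wrist","pics/w6.png"); _,b=shot("side","pics/side6.png")
cv2.imwrite("pics/both6.png",np.hstack([a[60:380,140:500],cv2.resize(b[140:320,250:450],None,fx=1.78,fy=1.778)[:320]]))
E
```

```text
t: 14.4
eef_pos: [0.6128, 0.1085, 0.1442]
orientation: [180.0, -0.0, 99.1]
ft_force: [-0.3, 0.2, -2.1]
width: 0.0125
gripper_force: 59.6
t: 15.4
eef_pos: [0.6128, 0.1085, 0.1988]
orientation: [180.0, -0.0, 99.1]
ft_force: [0.5, 0.5, -3.6]
width: 0.0125
gripper_force: 59.6
t: 16.4
eef_pos: [0.6128, 0.1085, 0.1995]
orientation: [180.0, -0.0, 99.1]
ft_force: [0.5, -0.1, -2.8]
width: 0.0127
gripper_force: 59.6
```

View pics/both6.png

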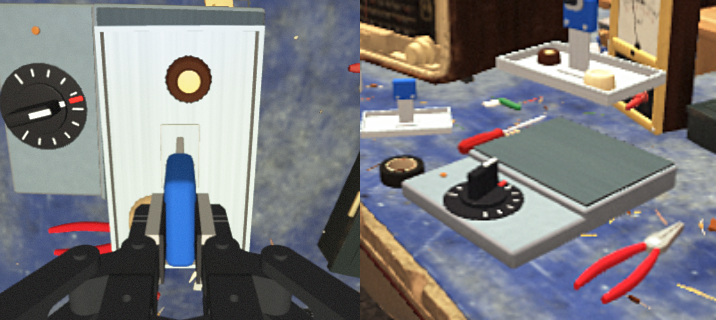

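The tray hangs level about 101 mm above the deck with both knobs in it: brown at (188,78) in the left crop, cream at (598,78) in the right. The pointer stands at the red tab (75,100), and the tape, pliers and screwdriver are where they were.

```bash
python3 -c "
from rig import arm
print(arm.close_job())"
```

```text
the job is handed in; nothing more can be done
None
```

I turned the dial to the red mark (within about 1° by camera) and lifted the tray by its blue grip; it is held level about 10 cm above the plate with both knobs on it, the tape, pliers and screwdriver were not touched, and the job was handed in at about 16.5 s.

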